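Clamp the rescue plate for filing

ROBOT

A 6-joint arm with a two-finger parallel gripper is mounted at the origin on the work surface. World frame = base frame: x ahead of the robot, y to its left, z up, the work surface at z = 0. Lengths are in m, angles in rad, forces in N, time in s.
With the tool pointing down it reaches from about 0.375 to 0.9 m from the base axis. Payload 3.1 kg.
Tool frame: the origin (TCP) lies midway between the tips of the shut fingers; the grasp point (between the pads) lies 19 mm behind it; x points along the fingers, y is the direction in which the jaws open and shut, and the axes are right-handed (so a half turn about x gives the same grasp; the last joint's range is limited). The gripper opens to 87 mm and grips with 3 to 60 N. Pads are 19 mm wide; open, the fingers measure 117 mm over their backs; the gripper's body (75 mm by 190 mm) begins 51 mm behind the grasp point.
Start: joints at [-1.516, 0.527, 1.433, -0, 1.181, -0.178], TCP at [0.144, -0.608, 0.223] pointing down, gripper open.
Joint ranges: [-3.08, 3.08], [-0.75, 2.2], [0.22, 2.44], [-1.43, 4.57], [0, 2.65], [-2.85, 2.85]. Speed limits (rad/s): [2.79, 2.79, 3.14, 3.14, 3.14, 3.14].

INTERFACE

Orientations are given as a unit quaternion [x, y, z, w].
In Python, from rig import get_obs, imaging, robot gives the robot as it stands.
- The arm moves only by the shell command python3 -m inch 'ROWS' [FORCE]. ROWS is JSON, a list of rows, each a list of 3 entries, a list of its own where there are three numbers: the finger opening in mm, from 0 to 87, then the shift along the tool's x, y, z in mm, then the turn, a rotation vector about the tool's x, y, z in degrees. In form: [[grip, [dx, dy, dz], [wx, wy, wz]], ...]. A call has 1 to 12 rows; each row shifts and turns the pose as measured when the row begins, along the tool's axes as they then stand; what a row does not reach is not made up. A row lasts 1/8 s, in which the tool goes at most 62.5 mm and 10.7 degrees, less where a joint would pass 70% of its speed; a pose out of reach is approached as far as the arm can. A call with a gripper value outside its range is refused whole. The fingers move at their own pace and stop on an object; FORCE is the grip in N (left out, the last holds). Time passes only in rows, so rows that do not move let the fingers close. It gives the time, the measured TCP pose, the force and the opening at its end, in the units of the state.
- get_obs(): the state, without advancing time (a new reading comes with each control period).
- imaging.camera(name): name is "side" or "top" or "wrist"; returns the picture (400x640x3 uint8, red, green, blue); there is no depth.
- imaging.camera_params(name): a dict with "camera_matrix" (3x3 intrinsics, pixels), "k1" (the pictures are not rectified: a ray, as slopes to the right and down, at radius r is drawn at 1 + k1 r^2 times it, then the intrinsics apply), "xyz" and "rotation" of the camera in the world. Camera axes: x right, y down, z forward; pixel columns grow to the right and rows downward; lengths in m; the calibration is good to about 2 mm. A picture is of the moment at which its call begins: read the wrist's pose just before it. camera_params takes no time and is no camera call; for the wrist camera it gives the pose at the moment of the call.
- robot.hand_in(): hands the job in, once; it reports no verdict.
Trained networks look in the newest picture that a camera, given by its name, has taken for a name from the list of things; names that differ only in an ending like _2 or _b are one class to them, and where a whole thing is asked for, a point or a joint stands for the part that bears it (a point fixed in the world has none). Each returns a list of dicts, best first, with "confidence" (0 to 1); they miss things now and then, are a little off and sometimes report something else, mostly with a low value. They report only what shows in the picture. A call takes as long as a camera call.
- imaging.cut_out(camera, target): "pixels" (400x640 bool, what is visible of it) and "box" ([centre column, centre row, width, height] in pixels, round what is visible of it).
- imaging.tip_of(camera, target): "pixel" ([column, row] in pixels: a listed point, or the origin of a listed thing).
The state is a dict: "time": time; "q": joint angles; "joint_velocities": joint speeds; "joint_torque": joint torques, N m; "position": TCP position; "tool_rot": TCP orientation; "ft_force": force on the tool from outside, world axes, zero at the start; "moment": the same for the moment, N m; "grip_width": finger opening in m.
Only numpy, scipy, OpenCV 4.12 (cv2) and the standard library are available. Lean on these libraries where they do the work, as an engineer would, in place of code of your own. Each camera call takes 0.05 s, during which the arm holds its last target. There are 200 camera calls.

TASK

The red rescue plate lies on its wooden spacer block in the bench clamp, waiting to have its burrs filed off. Only pushing with the fingers, never gripping or picking anything up, swing the clamp strap over the plate until it comes up against its stop, then push the orange cam lever fully down so that the plate is clamped. Do not shift the plate or its block, leave the carabiner, the descender and the file lying where they are, and take the hand away.

Things in the scene. Friction and masses are not known exactly. Their poses are not given: they have to be found in the camera images.
- clamp_base: The bench clamp's grey steel base plate, bolted to the counter, 110 x 260 x 10 mm; it never moves. Origin: centre of its underside, on the counter. Its y axis is the clamping line: the clamp's round post (40 mm collar, 22 mm post) stands at y = -65 mm, the work lies centred near y = +35 mm. Its x axis points to the side on which the strap is parked. A 10 mm steel stop pin, top 82 mm above the counter, stands at x = +20.5, y = -95 mm.
- strap_swing (a joint): Angle of the clamp strap about the vertical post (rad). 0: strap lies along the base's +y axis, over the plate, against its stop. Positive: turned away clockwise as seen from above, towards the base's +x side, at most 1.9. It is found parked at 0.85 to 1.5 and stays wherever it is left; the swivel is stiff (0.15 N m, under 3 N at the strap's end). The cam lever turns with the strap.
- strap_side (a point): Point inside the aluminium strap, on its centre line at mid thickness, 78 mm from the post's axis (where to push it sideways). The strap is a level flat bar 14 mm thick, 30 mm wide (24 mm wide beyond 80 mm from the post), reaching 117 mm from the post's axis; while the lever is up its underside is 68 mm and its top 82 mm above the counter, so 20 mm of air remains between it and the plate. This point's y axis points along the strap from the post to the nose, z up.
- strap_pad (a point): Centre of the lower face of the black rubber cap (18 mm wide, 10 mm tall, on a thin spindle) under the strap's nose, 100 mm from the post's axis; while the lever is up it clears the plate by 2.5 mm. Axes as strap_side.
- strap_bar: The clamp strap with its spindle and rubber cap. Origin: on the post's axis at counter height; y axis along the strap from post to nose. Pushing the cam lever down presses it straight down by up to 4 mm (a spring lifts it again when the lever is raised); its rubber cap then presses on the plate.
- lever_pivot (a point): The cam lever's horizontal pivot pin, on the post's axis, 100 mm above the counter. Its own -y axis points along the lever from pivot to free end; its x axis is the pivot's axis and stays level; its z axis stands square to the lever on the face that is to be pushed.
- cam_lever (a joint): Angle of the cam lever about its pivot (rad). 0: standing steeply, 74 degrees above level, leaning away from the strap's nose; found at 0 to 0.2. Grows as it is pushed over and down, away from the nose, to its stop at 1.117 (10 degrees above level, over the strap's heel). It stays where it is left; pushing it takes about 3 to 5 N near its free end. Pushed down before the strap has been swung over, it lowers the rubber cap to plate height so that the cap hits the plate's edge.
- lever_press (a point): Point on the upper face of the lever's orange grip (20 mm wide, 14 mm thick, 52 to 116 mm from the pivot), 85 mm along the lever from the pivot: a good place to push. Axes as lever_pivot.
- spacer_block: Loose wooden block 84 x 84 x 30 mm lying on the base plate, under the rescue plate. Origin: centre of its underside, 10 mm above the counter.
- rescue_plate: Loose red aluminium rigging plate, 102 x 102 x 8 mm, scalloped, with five 21 mm holes around a solid middle; lies flat on the block, its top 48 mm above the counter. Origin: centre of its underside.
- carabiner: Chrome oval carabiner 108 x 60 x 11 mm, lying loose on the counter beyond one end of the clamp. Origin: centre of its underside.
- descender: Matte black steel figure-eight descender 127 x 79 x 13 mm, lying loose on the counter beyond one end of the clamp. Origin: centre of its underside.
- flat_file: Flat file, 255 x 25 x 25 mm, wooden handle, lying loose on the counter on the clamp's +x side. Origin: on its underside near the middle.

How it is judged:
On the way, in this order (a step that is already met when the one before it is completed fails the run):
1. the strap has been swung over the plate against its stop, the lever still up (value of joint strap_swing below 0.07 rad and value of joint cam_lever below 0.45 rad), for 0.2 s.
2. the cam lever is fully down and the cap presses on the plate (value of joint cam_lever above 1.03 rad and value of joint strap_swing below 0.09 rad and contact force between strap_bar and rescue_plate above 5 N), for 0.2 s.
At the end, for the whole second after the job is handed in: The strap lies over the plate within 0.09 rad (5 degrees) of its stop, the cam lever is down within 0.09 rad (5 degrees) of its stop, the rubber cap presses on the plate with more than 5 N, and plate and block lie flat and at rest within 8 mm of where they began (all of step 2 and distance of each of rescue_plate, spacer_block from where it was at the start of the episode below 0.008 m and angle between rescue_plate's own z axis and vertical below 0.06 rad and linear speed of rescue_plate below 0.01 m/s); the robot touches nothing.
It fails at once if the plate or its block is shifted by more than 12 mm or lifted (distance of any of rescue_plate, spacer_block from where it was at the start of the episode above 0.012 m or height (world z) of rescue_plate above 0.048 m).
It fails at once if the carabiner, descender or file is shifted by more than 15 mm or lifted (distance of any of carabiner, descender, flat_file from where it was at the start of the episode above 0.015 m).
It fails at once if the strap is gripped between the fingers instead of pushed (contact force between the fingers and strap_bar above 1 N and x of the grasp point in the frame of strap_side between -0.006 and 0.006 m and y of the grasp point in the frame of strap_side between -0.12 and 0.045 m and z of the grasp point in the frame of strap_side between -0.015 and 0.012 m).
It fails at once if the lever is gripped between the fingers instead of pushed (x of the grasp point in the frame of lever_pivot between -0.006 and 0.006 m and y of the grasp point in the frame of lever_pivot between -0.122 and -0.02 m and z of the grasp point in the frame of lever_pivot between -0.01 and 0.01 m).
It also fails if it takes over 53 s, if anything falls off the work surface, if the arm or the gripper's body presses on something with over 40 N, if the wrist force passes 120 N, or if a joint passes its speed limit or range.

## Working session

There is one attempt and no reset: what is moved stays moved. The work goes in short steps, Python scripts to look and compute and a shell command to move; the robot and the scene stay as the last step left them, time stands still between calls to the robot, and variables do not carry over. Pictures are saved under pics/ and viewed, about 8 in all and at most 12, crops included, and the job is handed in when it is done.

```bash
ls; mkdir -p pics; cat > h.py <<'E'
import numpy as np, cv2
from rig import get_obs, imaging, robot
from scipy.spatial.transform import Rotation as R
def P(n):
    p=imaging.camera_params(n);M=np.array(p["rotation"],float)
    if M.shape!=(3,3): M=R.from_quat(M.ravel()).as_matrix()
    return np.array(p["camera_matrix"]),p["k1"],np.array(p["xyz"]),M
def ray(n,px):
    K,k,c,M=P(n); d=np.array([(px[0]-K[0,2])/K[0,0],(px[1]-K[1,2])/K[1,1]]); u=d.copy()
    for _ in range(20): u=d/(1+k*(u@u))
    return c,M@np.r_[u,1]
def atz(n,px,z):
    c,d=ray(n,px); return c+d*(z-c[2])/d[2]
def proj(n,X):
    K,k,c,M=P(n); v=M.T@(np.array(X)-c); u=v[:2]/v[2]; u=u*(1+k*(u@u)); return K[:2,:2]@u+K[:2,2]
def save(n,f):
    im=imaging.camera(n); cv2.imwrite('pics/'+f,im[:,:,::-1]); return im
E
python3 - <<'E'
from h import *
o=get_obs();print(o['time'],o['position'],o['tool_rot'],o['ft_force'])
T={'clamp_base':0,'strap_side':.075,'strap_pad':.0505,'strap_bar':0,'lever_pivot':.1,'lever_press':.17,'spacer_block':.01,'rescue_plate':.04,'carabiner':0,'descender':0,'flat_file':0}
for n in('top','side'):
    save(n,n+'0.png'); print(n,P(n)[2])
    for t,z in T.items():
        for r in imaging.tip_of(n,t)[:2]:
            print(n,t,round(r['confidence'],2),np.round(r['pixel'],1),np.round(atz(n,r['pixel'],z),4))
a=cv2.imread('pics/top0.png');b=cv2.imread('pics/side0.png')
cv2.imwrite('pics/a.png',cv2.resize(np.vstack([a,b]),(480,600)))
E
```

```text
pics
0.0 [ 0.14418036 -0.60741324  0.22159848] [ 0.70236632  0.08285218 -0.70227812  0.08137883] [-0.40668812 -0.15297897  0.75364713]
top [0.5072022  0.01382794 0.92130835]
top clamp_base 0.63 [296.9 232. ] [0.5058 0.0463 0.    ]
top strap_side 0.82 [293.1 203.9] [0.5668 0.052  0.075 ]
top strap_bar 0.73 [325.1 224.7] [ 0.5228 -0.0202  0.    ]
top lever_pivot 0.76 [327.  224.9] [ 0.5207 -0.0205  0.1   ]
top lever_pivot 0.71 [296.2 206.2] [0.5602 0.0443 0.1   ]
top lever_press 0.65 [339.9 231.1] [ 0.5076 -0.0424  0.17  ]
top lever_press 0.37 [285.8 237.5] [0.4955 0.0616 0.17  ]
top spacer_block 0.68 [288.3 237.4] [0.4933 0.066  0.01  ]
top rescue_plate 0.83 [277.1 234.5] [0.5003 0.0894 0.04  ]
top carabiner 0.68 [390.1 190.6] [ 0.6037 -0.1757  0.    ]
top descender 0.67 [212.8 240. ] [0.4872 0.244  0.    ]
top flat_file 0.83 [281.6 190.9] [0.603  0.0827 0.    ]
side [ 0.49405757 -0.58831923  0.60419126]
side clamp_base 0.71 [303.  249.2] [0.5117 0.0394 0.    ]
side strap_side 0.75 [325.7 222. ] [0.5654 0.0438 0.075 ]
side strap_pad 0.59 [333.1 224.7] [0.5848 0.0615 0.0505]
side strap_bar 0.84 [310.7 266.9] [ 0.5254 -0.0188  0.    ]
side strap_bar 0.27 [333.8 225.2] [0.5946 0.1187 0.    ]
side lever_pivot 0.85 [309.8 234.9] [ 0.5252 -0.0239  0.1   ]
side lever_press 0.81 [296.3 205.8] [ 0.5009 -0.0149  0.17  ]
side lever_press 0.53 [299.3 246.6] [ 0.5009 -0.1303  0.17  ]
side spacer_block 0.79 [293.9 236.6] [0.4922 0.0745 0.01  ]
side spacer_block 0.46 [302.9 250.6] [0.5109 0.0244 0.01  ]
side rescue_plate 0.92 [294.1 226.9] [0.4941 0.0751 0.04  ]
side carabiner 0.94 [359.2 322.2] [ 0.6072 -0.1722  0.    ]
side flat_file 0.74 [337.5 232.4] [0.6003 0.0904 0.    ]
```

```bash
python3 - <<'E'
import cv2,numpy as np
a=cv2.imread('pics/top0.png')[150:310,190:430];b=cv2.imread('pics/side0.png')[150:350,220:460]
cv2.imwrite('pics/a.png',np.hstack([cv2.resize(a,(400,267)),np.zeros((267,0,3),np.uint8)]))
c=np.vstack([cv2.resize(a,(420,280),interpolation=2),cv2.resize(b,(384,320),interpolation=2)[:, :].copy() if 0 else cv2.copyMakeBorder(cv2.resize(b,(384,320)),0,0,0,36,0)])
cv2.imwrite('pics/b.png',c)
E
```

```text
(no output)
```

View pics/b.png

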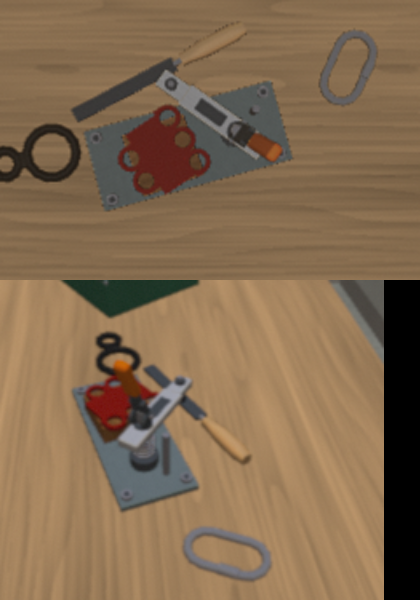

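The top view shows the strap parked from the post at crop pixel (240,135) to the nose at (170,83). The file lies under the nose, the lever leans away at (265,147), and the plate is at (165,150). Next I'll fit the base outline, strap angle and tool axes.

```bash
python3 - <<'E'
from h import *
from scipy.optimize import least_squares
o=get_obs();Rt=R.from_quat(o['tool_rot']).as_matrix();print('tool axes cols\n',Rt.round(3),o['grip_width'])
N={}
for n in('top','side'):
    imaging.camera(n)
    m=np.zeros((400,640),bool)
    for t in('clamp_base',):
        r=imaging.cut_out(n,t); print(n,t,r[0]['confidence'] if r else None); m=r[0]['pixels']
    pts=np.argwhere(m)[:,::-1].astype(np.int32)
    h=cv2.convexHull(pts)[:,0]
    W=np.array([atz(n,p,.01)[:2] for p in h])
    (c,s,a)=cv2.minAreaRect((W*1000).astype(np.float32)); print('rect',c,s,a)
    print(cv2.boxPoints((c,s,a)).round(1).tolist())
    for t in('strap_bar','strap_side','lever_press','lever_pivot'):
        r=imaging.cut_out(n,t)
        if r:
            q=r[0]['pixels']; w=np.array([atz(n,p,.082)[:2] for p in np.argwhere(q)[:,::-1]])
            ev,V=np.linalg.eigh(np.cov(w.T)); print(n,t,round(r[0]['confidence'],2),w.mean(0).round(4),'axis az',np.degrees(np.arctan2(V[1,1],V[0,1])).round(1))
E
```

```text
tool axes cols
 [[-0.     0.231 -0.973]
 [-0.    -0.973 -0.231]
 [-1.     0.     0.   ]] 0.08685241124564201
top clamp_base 0.59
rect (527.723876953125, 51.831703186035156) (159.02081298828125, 259.9963684082031) 15.613163948059082
[[416.20001220703125, 155.60000610351562], [486.1000061035156, -94.80000305175781], [639.2999877929688, -52.0], [569.2999877929688, 198.39999389648438]]
top strap_bar 0.67 [0.5557 0.0293] axis az 53.9
top lever_press 0.76 [ 0.5084 -0.0399] axis az 61.3
top lever_pivot 0.81 [ 0.5069 -0.0413] axis az 62.6
side clamp_base 0.73
rect (537.4933471679688, 72.84941101074219) (187.2163543701172, 312.40008544921875) 15.0989351272583
[[406.3999938964844, 199.3000030517578], [487.79998779296875, -102.30000305175781], [668.5999755859375, -53.599998474121094], [587.2000122070312, 248.0]]
side strap_bar 0.7 [0.4851 0.0271] axis az 86.5
side strap_side 0.62 [0.5451 0.001 ] axis az 55.1
side lever_press 0.63 [0.5137 0.0474] axis az 101.4
side lever_pivot 0.17 [ 0.6056 -0.0192] axis az 117.6
```

```bash
python3 -m inch '[[0,[-45,0,0],[0,0,0]],[0,[0,-32,-38],[0,0,0]],[0,[0,-32,-38],[0,0,0]],[0,[0,-32,-38],[0,0,0]],[0,[0,-32,-38],[0,0,0]],[0,[0,-32,-38],[0,0,0]],[0,[0,-32,-38],[0,0,0]],[0,[0,-32,-38],[0,0,0]],[0,[0,-32,-38],[0,0,0]],[0,[0,-32,-38],[0,0,0]],[0,[0,-32,-38],[0,0,0]],[0,[0,-32,-38],[0,0,0]]]' 20
cat >> h.py <<'E'
POST=np.array([.522,-.020])
def need(X,azy):
    "rows' shift (mm, tool axes) to reach X with tool down, and turn about tool x (deg)"
    o=get_obs();M=R.from_quat(o['tool_rot']).as_matrix()
    print('shift',(M.T@(np.array(X)-o['position'])*1000).round(1),'turn x',round(-(azy-np.degrees(np.arctan2(M[1,1],M[0,1]))),1),'axes',M.round(3).tolist(),'t',o['time'],'pos',o['position'].round(4),'w',o['grip_width'],'f',np.round(o['ft_force'],1))
def sf(x,y,z,az):
    a=np.radians(az);u=np.array([np.cos(a),np.sin(a)]);v=np.array([u[1],-u[0]])
    return np.r_[POST+y*u+x*v,z]
E
python3 -c "
from h import *
X=sf(.05,.092,.25,56);print(X);need(X,-34)"
```

```text
time: 3.3
position: [0.4796, -0.1622, 0.2698]
tool_rot: [0.704, 0.076, -0.701, 0.082]
ft_force: [-0.4, -0.7, 0.3]
grip_width: 0.0006
[0.61489763 0.02831181 0.25      ]
shift [  19.1 -155.9 -174.1] turn x -43.2 axes [[0.006, 0.222, -0.975], [-0.008, -0.975, -0.222], [-1.0, 0.009, -0.004]] t 3.3 pos [ 0.4796 -0.1622  0.2698] w 0.000562728899635959 f [-0.4 -0.7  0.3]
```

```bash
python3 -m inch '[[0,[2,-31,-35],[0,0,0]],[0,[2,-31,-35],[0,0,0]],[0,[2,-31,-35],[0,0,0]],[0,[2,-31,-35],[0,0,0]],[0,[2,-31,-35],[0,0,0]],[0,[0,0,0],[-9,0,0]],[0,[0,0,0],[-9,0,0]],[0,[0,0,0],[-9,0,0]],[0,[0,0,0],[-9,0,0]],[0,[0,0,0],[-8,0,0]]]'
python3 - <<'E'
from h import *
X=sf(.05,.092,.062,56);need(X,-34)
save('top','t1.png');save('wrist','w1.png')
for n in('top','wrist'):
  for t,z in(('strap_side',.075),('lever_pivot',.1),('strap_bar',0),('rescue_plate',.04),('spacer_block',.01),('clamp_base',0)):
    for r in imaging.tip_of(n,t)[:1]: print(n,t,round(r['confidence'],2),atz(n,r['pixel'],z).round(4))
a=cv2.imread('pics/t1.png')[150:310,190:430];b=cv2.imread('pics/w1.png')
cv2.imwrite('pics/c.png',np.vstack([cv2.resize(a,(360,240)),cv2.resize(b,(360,225))]))
E
```

```text
time: 4.55
position: [0.6224, 0.0396, 0.2589]
tool_rot: [0.618, 0.342, -0.615, 0.351]
ft_force: [-0.0, 0.7, -0.4]
grip_width: 0.0004
shift [196.9  -3.1  12.9] turn x 2.7 axes [[0.01, 0.855, -0.519], [-0.009, -0.519, -0.855], [-1.0, 0.013, 0.003]] t 4.55 pos [0.6224 0.0396 0.2589] w 0.00035778840313026327 f [-0.   0.7 -0.4]
top strap_side 0.56 [0.5651 0.0544 0.075 ]
top lever_pivot 0.73 [ 0.5163 -0.0148  0.1   ]
top strap_bar 0.79 [ 0.5209 -0.0185  0.    ]
top rescue_plate 0.62 [0.4877 0.0806 0.04  ]
top spacer_block 0.2 [0.4938 0.0848 0.01  ]
top clamp_base 0.58 [0.4992 0.0498 0.    ]
wrist strap_side 0.81 [0.5681 0.045  0.075 ]
wrist strap_bar 0.87 [ 0.5229 -0.0153  0.    ]
wrist rescue_plate 0.61 [0.4919 0.0778 0.04  ]
wrist clamp_base 0.67 [0.5105 0.0463 0.    ]
```

View pics/c.png

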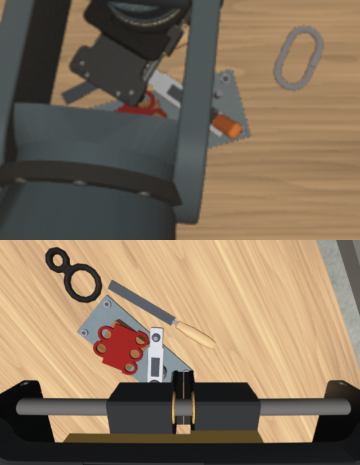

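The wrist view shows the closed fingers at (182,395), clear on the strap's right-hand (+x) side. The nose is at (157,330) and the plate at (120,348). Descending now.

```bash
python3 -m inch '[[0,[40,0,3],[0,0,0]],[0,[40,0,3],[0,0,0]],[0,[40,0,3],[0,0,0]],[0,[40,0,3],[0,0,0]],[0,[30,0,0],[0,0,0]],[0,[0,0,0],[0,0,0]]]'
python3 - <<'E'
from h import *
print(P('wrist')[2]);need(sf(.027,.092,.062,56),-34);
for a in(80,105.6):need(sf(.027,.092,.062,a),a-90)
E
```

```text
time: 6.0
position: [0.6216, 0.0268, 0.066]
tool_rot: [0.621, 0.339, -0.614, 0.351]
ft_force: [-0.9, -0.2, 0.0]
grip_width: 0.0001
[0.66200358 0.0990737  0.22688872]
shift [  3.5 -29.6   1.3] turn x 2.4 axes [[0.017, 0.851, -0.524], [-0.01, -0.524, -0.851], [-1.0, 0.02, -0.0]] t 6.0 pos [0.6216 0.0268 0.066 ] w 7.076796089877289e-05 f [-0.9 -0.2  0. ]
shift [  2.7 -69.2  -3.4] turn x -21.6 axes [[0.017, 0.851, -0.524], [-0.01, -0.524, -0.851], [-1.0, 0.02, -0.0]] t 6.0 pos [0.6216 0.0268 0.066 ] w 7.076796089877289e-05 f [-0.9 -0.2  0. ]
shift [   1.9 -109.5    9.8] turn x -47.2 axes [[0.017, 0.851, -0.524], [-0.01, -0.524, -0.851], [-1.0, 0.02, -0.0]] t 6.0 pos [0.6216 0.0268 0.066 ] w 7.076796089877289e-05 f [-0.9 -0.2  0. ]
```

```bash
python3 -m inch '[[0,[2,-12,0],[2,0,0]],[0,[2,-12,0],[0,0,0]],[0,[0,-8,-2],[-5,0,0]],[0,[0,-8,-2],[-5,0,0]],[0,[0,-8,-2],[-5,0,0]],[0,[0,-8,-2],[-5,0,0]],[0,[0,-8,-2],[-5,0,0]],[0,[0,-8,-2],[-5,0,0]],[0,[0,0,0],[0,0,0]]]'
python3 - <<'E'
from h import *
need(sf(.027,.092,.064,105.6),15.6)
save('wrist','w2.png');save('side','s2.png');save('top','t2.png')
for n in('side','wrist','top'):
  for t,z in(('strap_side',.075),('strap_pad',.0505),('lever_pivot',.1),('strap_bar',0),('rescue_plate',.04),('spacer_block',.01)):
    for r in imaging.tip_of(n,t)[:1]: print(n,t,round(r['confidence'],2),atz(n,r['pixel'],z).round(4))
a=cv2.imread('pics/s2.png')[150:310,220:460];b=cv2.imread('pics/w2.png')
cv2.imwrite('pics/d.png',np.vstack([cv2.resize(a,(450,300)),cv2.resize(b,(450,281))]))
E
```

```text
time: 7.12
position: [0.5723, 0.0688, 0.0728]
tool_rot: [0.52, 0.473, -0.501, 0.505]
ft_force: [1.1, 0.9, -0.8]
grip_width: 0.0002
shift [  6.2 -49.6  -5.1] turn x -18.0 axes [[0.051, 0.998, -0.043], [-0.014, -0.042, -0.999], [-0.999, 0.052, 0.012]] t 7.125 pos [0.5723 0.0688 0.0728] w 0.00024324879144432693 f [ 1.1  0.9 -0.8]
side strap_side 0.7 [0.544  0.0509 0.075 ]
side lever_pivot 0.68 [ 0.5267 -0.0222  0.1   ]
side strap_bar 0.75 [ 0.5235 -0.0081  0.    ]
side rescue_plate 0.8 [0.4907 0.0722 0.04  ]
side spacer_block 0.76 [0.4936 0.0777 0.01  ]
wrist rescue_plate 0.76 [0.492  0.0804 0.04  ]
top lever_pivot 0.68 [ 0.5205 -0.0184  0.1   ]
top strap_bar 0.7 [ 0.5153 -0.0164  0.    ]
top rescue_plate 0.31 [0.4899 0.2345 0.04  ]
```

View pics/d.png

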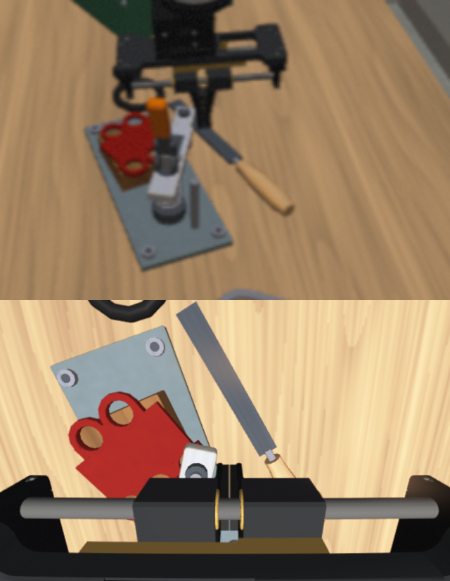

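The side and wrist views show the strap being pushed by the closed fingers with its nose at (198,460) in the wrist view. The plate hasn't moved and the lever is still up. The tool has drifted up 8 mm and tilted 3°, so I'll correct that and carry on.

```bash
python3 -m inch '[[0,[8,2,0],[0,1,-3]],[0,[1,-9,-2],[-5,0,0]],[0,[1,-9,-2],[-5,0,0]],[0,[1,-9,-1],[-4,0,0]],[0,[1,-9,-1],[-4,0,0]],[0,[0,0,0],[0,0,0]]]'
python3 - <<'E'
from h import *
need(sf(.027,.092,.064,105.6),15.6)
E
```

```text
time: 8.93
position: [0.5443, 0.0718, 0.0611]
tool_rot: [0.43, 0.563, -0.421, 0.566]
ft_force: [0.2, 0.2, -0.8]
grip_width: 0.0009
shift [ -3.1 -19.   -9.7] turn x 0.4 axes [[0.011, 0.961, 0.276], [0.008, 0.276, -0.961], [-1.0, 0.013, -0.004]] t 8.925 pos [0.5443 0.0718 0.0611] w 0.0008747935234019808 f [ 0.2  0.2 -0.8]
```

Keep pushing in small steps until the force rises.

```bash
python3 -m inch '[[0,[-2,-6,-4],[0,0,0]],[0,[0,-6,-3],[0,0,0]],[0,[0,-5,-2],[0,0,0]],[0,[0,-3,0],[0,0,0]],[0,[0,0,0],[0,0,0]]]'
python3 - <<'E'
from h import *
need(sf(.027,.092,.064,105.6),15.6)
E
```

```text
time: 9.55
position: [0.5239, 0.075, 0.0635]
tool_rot: [0.432, 0.561, -0.421, 0.567]
ft_force: [1.6, 0.0, 0.1]
grip_width: 0.0005
shift [-0.5 -0.4 -1. ] turn x 0.3 axes [[0.016, 0.962, 0.273], [0.008, 0.273, -0.962], [-1.0, 0.018, -0.003]] t 9.55 pos [0.5239 0.075  0.0635] w 0.00047648151731600357 f [1.6 0.  0.1]
```

```bash
for i in 1 2 3; do python3 -m inch '[[0,[0,-3,0],[0,0,0]],[0,[0,0,0],[0,0,0]]]' | sed -n 2,4p; done
```

```text
position: [0.5218, 0.0746, 0.0636]
tool_rot: [0.433, 0.561, -0.42, 0.568]
ft_force: [2.8, 0.9, -0.3]
position: [0.5221, 0.0744, 0.0638]
tool_rot: [0.435, 0.559, -0.419, 0.569]
ft_force: [1.7, 1.2, -0.5]
position: [0.5222, 0.0743, 0.0641]
tool_rot: [0.437, 0.557, -0.417, 0.57]
ft_force: [2.4, 1.1, -1.0]
```

```bash
python3 -m inch '[[0,[0,-8,0],[0,0,0]]]' | sed -n 2,4p;python3 -m inch '[[0,[0,-8,0],[0,0,0]]]' | sed -n 2,4p
python3 - <<'E'
from h import *
need(sf(.027,.092,.064,105.6),15.6)
save('wrist','w3.png');save('side','s3.png');save('top','t3.png')
for n in('side','wrist','top'):
  for t,z in(('strap_side',.075),('strap_pad',.0505),('lever_pivot',.1),('lever_press',.18),('strap_bar',0),('rescue_plate',.04),('spacer_block',.01)):
    for r in imaging.tip_of(n,t)[:1]: print(n,t,round(r['confidence'],2),atz(n,r['pixel'],z).round(4))
a=cv2.imread('pics/s3.png')[150:310,220:460];b=cv2.imread('pics/w3.png')
cv2.imwrite('pics/e.png',np.vstack([cv2.resize(a,(450,300)),cv2.resize(b,(450,281))]))
E
```

```text
position: [0.5215, 0.0733, 0.0647]
tool_rot: [0.442, 0.552, -0.414, 0.574]
ft_force: [18.8, 16.8, -9.1]
position: [0.5222, 0.0727, 0.0654]
tool_rot: [0.447, 0.546, -0.41, 0.577]
ft_force: [16.2, 13.9, -9.2]
shift [ 1.6  1.8 -2.8] turn x -0.3 axes [[0.067, 0.962, 0.264], [0.015, 0.264, -0.964], [-0.998, 0.068, 0.003]] t 10.55 pos [0.5222 0.0727 0.0654] w 0.0007117658991062579 f [16.2 13.9 -9.2]
side strap_side 0.69 [0.5018 0.0516 0.075 ]
side lever_pivot 0.7 [ 0.5311 -0.0239  0.1   ]
side lever_press 0.86 [ 0.5254 -0.0403  0.18  ]
side strap_bar 0.76 [ 0.5299 -0.0165  0.    ]
side rescue_plate 0.74 [0.4876 0.0765 0.04  ]
side spacer_block 0.52 [0.4972 0.0723 0.01  ]
wrist rescue_plate 0.79 [0.4923 0.0796 0.04  ]
top lever_pivot 0.63 [ 0.5182 -0.0131  0.1   ]
top lever_press 0.86 [ 0.5275 -0.0442  0.18  ]
top strap_bar 0.62 [ 0.5169 -0.0155  0.    ]
```

View pics/e.png

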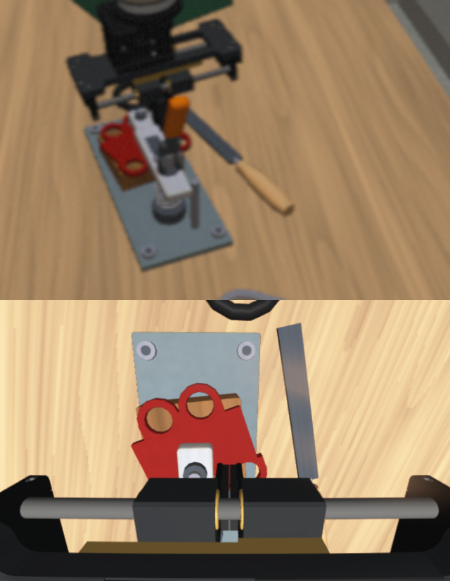

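The strap is against its stop: about 19 N with no further motion, azimuth about 105.7°, parallel to the base edges in the wrist view. The lever is still up and the plate is unmoved. Backing off and rising.

```bash
python3 -m inch '[[0,[0,15,0],[0,1,0]],[0,[-2,10,0],[0,0,-4]],[0,[-38,0,0],[0,0,0]],[0,[-38,0,0],[0,0,0]],[0,[-38,0,0],[0,0,0]],[0,[0,0,0],[0,0,0]]]'
python3 - <<'E'
from h import *
need(sf(0,.030,.172,105.6),15.6)
E
```

```text
time: 12.5
position: [0.5378, 0.0759, 0.1823]
tool_rot: [0.422, 0.575, -0.433, 0.551]
ft_force: [-0.0, 0.4, -0.5]
grip_width: 0.0001
shift [ 10.6 -40.7  58.4] turn x 0.0 axes [[-0.036, 0.963, 0.269], [0.009, 0.269, -0.963], [-0.999, -0.032, -0.018]] t 12.5 pos [0.5378 0.0759 0.1823] w 0.0001492068744204025 f [-0.   0.4 -0.5]
```

```bash
python3 -m inch '[[0,[3,-20,20],[0,0,2]],[0,[4,-20,20],[0,-1,0]],[0,[3,0,18],[0,0,0]],[0,[0,0,0],[0,0,0]]]'
python3 - <<'E'
from h import *
need(sf(0,.0,.172,105.6),15.6)
save('side','s4.png');save('top','t4.png')
for n in('side','top'):
  for t,z in(('lever_pivot',.1),('lever_press',.18),('strap_side',.075)):
    for r in imaging.tip_of(n,t)[:1]: print(n,t,round(r['confidence'],2),atz(n,r['pixel'],z).round(4))
a=cv2.imread('pics/s4.png')[150:310,220:460];b=cv2.imread('pics/t4.png')[150:310,190:430]
cv2.imwrite('pics/f.png',np.vstack([cv2.resize(a,(450,300)),cv2.resize(b,(450,300))]))
E
```

```text
time: 13.0
position: [0.508, 0.0075, 0.1681]
tool_rot: [0.425, 0.567, -0.429, 0.56]
ft_force: [0.8, -0.2, 0.5]
grip_width: 0.0008
shift [-4.1  6.  30.2] turn x 0.0 axes [[-0.011, 0.963, 0.27], [0.002, 0.27, -0.963], [-1.0, -0.01, -0.005]] t 13.0 pos [0.508  0.0075 0.1681] w 0.0008336425228981897 f [ 0.8 -0.2  0.5]
side lever_pivot 0.78 [ 0.5234 -0.0203  0.1   ]
side lever_press 0.93 [ 0.5283 -0.0403  0.18  ]
side strap_side 0.78 [0.5024 0.0601 0.075 ]
```

View pics/f.png

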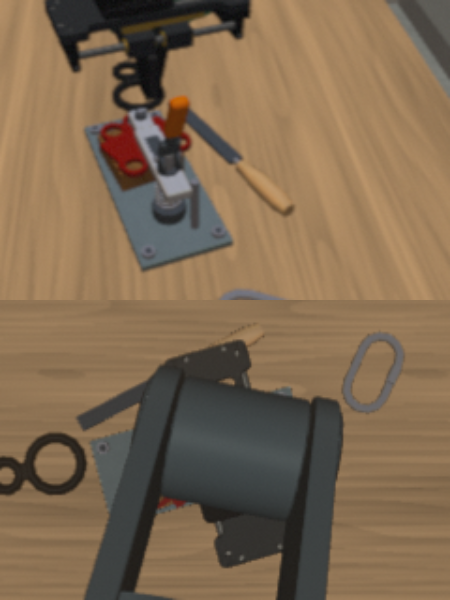

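The side view shows the strap along the base and the orange grip upright at (177,112). Its measured press point (0.528, -0.040) matches the model. Starting the lever arc.

```bash
python3 -m inch '[[0,[-17,6,0],[0,0,0]],[0,[0,0,25],[0,0,0]],[0,[0,0,13],[0,0,0]],[0,[2,0,12],[0,0,0]],[0,[3,0,10],[0,0,0]],[0,[5,0,10],[0,0,0]],[0,[6,0,10],[0,0,0]],[0,[0,0,0],[0,0,0]]]'
python3 - <<'E'
from h import *
need(sf(0,-.0504,.1698,105.6),15.6)
for r in (imaging.camera('side') is not None) and imaging.tip_of('side','strap_side')[:1]: print(atz('side',r['pixel'],.075))
for r in imaging.tip_of('side','lever_press')[:1]: print(r['pixel'],[(t,proj('side',sf(0,-.085*np.cos(np.radians(t))+.007*np.sin(np.radians(t)),.1+.085*np.sin(np.radians(t))+.007*np.cos(np.radians(t)),105.6)).round()) for t in(74,60,45,30,10)])
E
```

```text
time: 14.4
position: [0.5352, -0.0657, 0.168]
tool_rot: [0.425, 0.569, -0.427, 0.56]
ft_force: [-0.6, 0.2, 0.1]
grip_width: 0.0004
shift [-1.8 -0.5  2.8] turn x 0.3 axes [[-0.013, 0.961, 0.275], [0.006, 0.275, -0.961], [-1.0, -0.011, -0.009]] t 14.4 pos [ 0.5352 -0.0657  0.168 ] w 0.0003683213545324173 f [-0.6  0.2  0.1]
[0.4997059  0.05463907 0.075     ]
[313.5, 225.7] [(74, array([310., 206.])), (60, array([314., 215.])), (45, array([317., 226.])), (30, array([320., 238.])), (10, array([323., 253.]))]
```

The lever follows to about 45°, and the strap stays at its stop. Continuing down.

```bash
python3 -m inch '[[0,[6,0,11],[0,0,0]],[0,[9,0,9],[0,0,0]],[0,[8,0,6],[0,0,0]],[0,[8,0,4],[0,0,0]],[0,[8,0,3],[0,0,0]],[0,[7,0,2],[0,0,0]],[0,[0,0,0],[0,0,0]]]'
python3 - <<'E'
from h import *
need(sf(0,-.0822,.1233,105.6),15.6)
E
```

```text
time: 15.42
position: [0.5445, -0.0986, 0.1233]
tool_rot: [0.425, 0.57, -0.426, 0.559]
ft_force: [-3.3, 3.2, 8.9]
grip_width: 0.0005
shift [-0.  -0.6  0.5] turn x 0.4 axes [[-0.012, 0.961, 0.275], [0.009, 0.275, -0.961], [-1.0, -0.009, -0.012]] t 15.425 pos [ 0.5445 -0.0986  0.1233] w 0.0005082621489412535 f [-3.3  3.2  8.9]
```

```bash
for i in 1 2; do python3 -m inch '[[0,[4,0,0],[0,0,0]],[0,[0,0,0],[0,0,0]]]' | sed -n 2,4p; done;  python3 -m inch '[[0,[7,0,0],[0,0,0]]]' | sed -n 2,4p
```

```text
position: [0.5445, -0.0985, 0.1238]
tool_rot: [0.425, 0.569, -0.426, 0.56]
ft_force: [-0.7, 1.8, 2.0]
position: [0.5446, -0.0988, 0.1237]
tool_rot: [0.425, 0.569, -0.425, 0.562]
ft_force: [-1.5, 0.8, 2.8]
position: [0.5453, -0.0992, 0.1214]
tool_rot: [0.424, 0.568, -0.425, 0.563]
ft_force: [-12.9, 6.2, 58.9]
```

Hard stop: 59 N with no further travel. Retreating straight up, then checking.

```bash
python3 -m inch '[[0,[-8,0,0],[0,0,0]],[0,[-40,0,0],[0,0,0]],[0,[-45,0,0],[0,0,0]],[0,[-45,0,10],[0,0,0]],[0,[0,0,45],[0,0,0]],[0,[0,0,45],[0,0,0]],[0,[0,0,45],[0,0,0]],[0,[0,0,45],[0,0,0]],[0,[0,0,0],[0,0,0]]]'
python3 - <<'E'
from h import *
save('side','s5.png');save('top','t5.png')
for n in('side','top'):
  for t,z in(('lever_press',.122),('strap_side',.071),('rescue_plate',.04),('spacer_block',.01),('carabiner',0),('descender',0),('flat_file',0)):
    for r in imaging.tip_of(n,t)[:1]: print(n,t,round(r['confidence'],2),np.round(r['pixel'],1),atz(n,r['pixel'],z).round(4))
t=np.radians(10);X=sf(0,-.085*np.cos(t)+.007*np.sin(t),.1+.085*np.sin(t)+.007*np.cos(t),105.6);print(X,proj('side',X),proj('top',X))
a=cv2.imread('pics/s5.png')[150:310,220:460];b=cv2.imread('pics/t5.png')[150:310,190:430]
cv2.imwrite('pics/g.png',np.vstack([cv2.resize(a,(450,300)),cv2.resize(b,(450,300))]))
E
```

```text
time: 17.18
position: [0.6036, -0.2928, 0.2643]
tool_rot: [0.42, 0.564, -0.427, 0.569]
ft_force: [-1.0, -0.0, 0.7]
grip_width: 0.0007
side lever_press 0.47 [320.3 251.3] [ 0.5399 -0.0962  0.122 ]
side strap_side 0.64 [297.9 220.9] [0.5036 0.0588 0.071 ]
side rescue_plate 0.66 [295.6 228.8] [0.4974 0.0679 0.04  ]
side spacer_block 0.47 [298.1 237.3] [0.5022 0.071  0.01  ]
side carabiner 0.98 [360.8 325.5] [ 0.6089 -0.1798  0.    ]
side descender 0.9 [289.8 200.7] [0.4868 0.2346 0.    ]
top lever_press 0.93 [363.9 210.3] [ 0.5502 -0.0957  0.122 ]
top strap_side 0.75 [290.2 236.8] [0.4955 0.0583 0.071 ]
top rescue_plate 0.87 [282.2 240.2] [0.4875 0.0779 0.04  ]
top carabiner 0.64 [390. 188.] [ 0.61   -0.1755  0.    ]
top flat_file 0.95 [283.4 191. ] [0.6028 0.0784 0.    ]
[ 0.54418404 -0.09945429  0.12165375] [322.77582325 252.5077644 ] [365.71664998 213.21768472]
```

View pics/g.png

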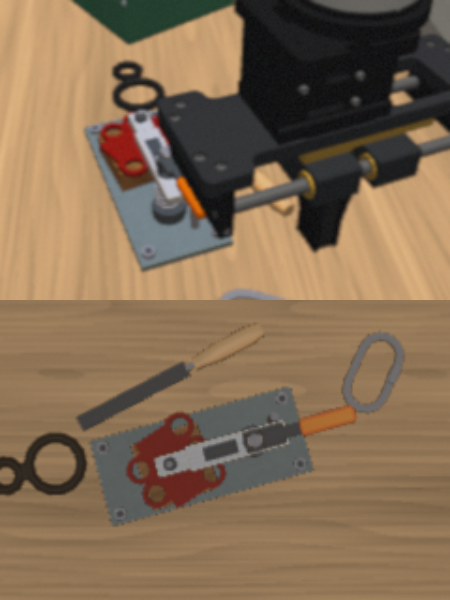

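The views show the strap on the base axis over the plate and the lever flat over its heel at (328,420). The plate's hole positions match the first picture to within a pixel or two, and the loose items are in place.

```bash
python3 -c "
from h import *
print(robot.hand_in())"
```

```text
the job is handed in; nothing more can be done
None
```

I swung the strap over the plate to its stop with closed fingers, then pushed the cam lever fully down, moved the hand well clear and handed the job in at about 17 to 18 s of the 53 s allowed. No verdict is reported, so these are my own last checks:

- **Strap:** it stopped hard at about 19 N sideways. Its measured direction was about 105.7°, against 105.6° for the base's clamping line.
- **Lever:** it stopped hard at the height expected for 10° above level, with a brief wrist force of about 59 N, under the 120 N limit. In the last pictures its press point lay within about 7 mm of the expected place.
- **Plate:** the hole positions match the first top picture to within 1 to 2 pixels. The network's plate origin differed by about 5 to 17 mm between views and times. I put that down to the strap and hand partly covering the plate, and trusted the holes instead.
- **Block:** it is mostly hidden under the plate. The network placed it about 10 mm from its first reading, at low confidence, and I could not check that another way.
- **Loose items:** the carabiner, descender and file looked unmoved. The network readings agree to within about 10 mm.
- **Cap force on the plate:** I could not measure it directly. I inferred it from the lever being at its stop.

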